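Load the filter carriage and gauge its jaw gap

TASK

Draw the slide carriage fully back from the fixed head, to the end of its travel, and only then put every filter cassette lying on the optical bench into its tray, one to a bay and lying flat; with the carriage loaded, slide the carriage home against its stop. Next check the jaw gap: take the yellow-handled gauge blade from its blue stand, lower it into the gap between the two steel jaws until its shoulders rest on both, then draw it out and put it back in its stand, fully home. Leave the carriage home with all its cassettes in, and do not shift anything else on the bench.

Things in the scene. Friction and masses are not known exactly. Their poses are not given: they have to be found in the camera images.
- cassette1: filter cassette lying on the bench: a black plate 84 (x) x 38 (y) x 14 mm with two round amber windows and, across its middle, an upright white grip rib 12 (x) x 32 (y) mm reaching to z = 42 mm. Origin at the centre of the underside, z up. Two to four cassettes are present in a run; an absent one reads None
- cassette2: filter cassette lying on the bench: a black plate 84 (x) x 38 (y) x 14 mm with two round green windows and, across its middle, an upright white grip rib 12 (x) x 32 (y) mm reaching to z = 42 mm. Origin at the centre of the underside, z up. Two to four cassettes are present in a run; an absent one reads None
- cassette3: filter cassette lying on the bench: a black plate 84 (x) x 38 (y) x 14 mm with two round blue windows and, across its middle, an upright white grip rib 12 (x) x 32 (y) mm reaching to z = 42 mm. Origin at the centre of the underside, z up. Two to four cassettes are present in a run; an absent one reads None
- cassette4: filter cassette lying on the bench: a black plate 84 (x) x 38 (y) x 14 mm with two round red windows and, across its middle, an upright white grip rib 12 (x) x 32 (y) mm reaching to z = 42 mm. Origin at the centre of the underside, z up. Two to four cassettes are present in a run; an absent one reads None
- carriage (a joint): position of the slide carriage along its rail: 0 = fully drawn back, 0.080 m = home against its stop. It starts at home or up to 35 mm short of it, moves with about 5 N of friction and stays where it is left
- tray (a point): centre of the carriage's tray floor (moves with it, 42 mm above the bench). +y points along the rail towards home (the fixed head), x across the rail, z up. The aluminium tray has four bays in a row along y, each 92 (x) x 46 (y) mm, parted and bordered by ribs 10 mm high; a cassette lies flat in a bay, long side along x
- jaw (a point): middle of the top edge of the face of the carriage's moving steel jaw, at the tray's +y end (50 mm wide in x, 22 mm thick, its top 58 mm above the tray floor); axes as the tray's
- carriage_grip (a point): centre of the top of the carriage's red upright grip, 18 (x) x 30 (y) mm and 60 mm tall above the tray floor level, at the tray's -y end (axes as the tray's)
- gap (a point): a point fixed on the head, level with the tops of both steel jaws (100 mm above the bench), in the middle of the 10 mm gap that is left between the jaws when the carriage is home; axes as the tray's: the gap is 10 mm wide in y, 50 mm long in x, open at both ends, and 88 mm deep. The fixed jaw lies 5 mm to +y
- blade: gauge blade, held upright: steel blade 36 (x) x 6 (y) mm, 55 mm long, its last 5 mm thinned to 3 mm, below a yellow handle block 40 (x) x 22 (y) x 45 mm. Origin at the tip of the blade, z up; the handle's underside (the shoulders) is at z = 55 mm, its top at 100 mm. It starts in its stand
- stand_slot (a point): mouth of the slot in the gauge's blue stand, a fixed block 80 (x) x 60 (y) x 62 mm: slot 41 (x) x 11 (y) mm, 58 mm deep; this point is the centre of the slot at the block's top, z up
- lens_mount: fixed lens on a post, 110 mm tall, on a base 70 x 60 mm; to be left alone; origin under its centre
- bay1 (a point): centre of the floor of bay 1 of the tray (bay 1 next to the red grip, bay 4 next to the moving jaw); axes as the tray's; 49 mm from bay to bay
- bay2 (a point): centre of the floor of bay 2 of the tray (bay 1 next to the red grip, bay 4 next to the moving jaw); axes as the tray's; 49 mm from bay to bay
- bay3 (a point): centre of the floor of bay 3 of the tray (bay 1 next to the red grip, bay 4 next to the moving jaw); axes as the tray's; 49 mm from bay to bay
- bay4 (a point): centre of the floor of bay 4 of the tray (bay 1 next to the red grip, bay 4 next to the moving jaw); axes as the tray's; 49 mm from bay to bay
- lens_tube: bystander, to be left alone: black lens tube standing upright, 44 mm across, 65 mm tall; origin under its centre
- jar: bystander, to be left alone: small closed jar, 50 mm across, 75 mm tall; origin under its centre
- driver: bystander, to be left alone: screwdriver 160 mm long lying on the bench
- lens_brush: bystander, to be left alone: brush 150 mm long lying on the bench
- lens_ring: bystander, to be left alone: black retaining ring, 60 mm across, 14 mm high; origin under its centre
- tissue_box: bystander, to be left alone: cardboard box 90 x 130 x 50 mm; origin under its centre
Mind the look-alikes: they are no part of the job. Of the things like the blade, leave any that is green; of the rest the smaller one is meant.

How it is judged (in metres and radians):
On the way, in this order (a step that is already met when the one before it is completed fails the run):
1. the carriage is drawn fully back (within 4 mm of the end of its travel) (value of joint carriage below 0.004 m), for 0.2 s.
2. every cassette lies flat in a bay of the tray while the carriage is still drawn back (at least 20 mm short of home) (x of cassette1 in the frame of tray between -0.01 and 0.01 m and y of cassette1 in the frame of tray between -0.1 and 0.1 m and z of cassette1 in the frame of tray between -0.005 and 0.005 m and angle between each of cassette1, cassette2, cassette3, cassette4's own z axis and vertical below 0.08 rad and linear speed of each of cassette1, cassette2, cassette3, cassette4 below 0.03 m/s and x of cassette2 in the frame of tray between -0.01 and 0.01 m and y of cassette2 in the frame of tray between -0.1 and 0.1 m and z of cassette2 in the frame of tray between -0.005 and 0.005 m and x of cassette3 in the frame of tray between -0.01 and 0.01 m and y of cassette3 in the frame of tray between -0.1 and 0.1 m and z of cassette3 in the frame of tray between -0.005 and 0.005 m and x of cassette4 in the frame of tray between -0.01 and 0.01 m and y of cassette4 in the frame of tray between -0.1 and 0.1 m and z of cassette4 in the frame of tray between -0.005 and 0.005 m and value of joint carriage below 0.06 m), for 0.2 s.
3. the carriage is home against its stop (within 2 mm) (value of joint carriage above 0.078 m), for 0.2 s.
4. with the carriage home, the gauge blade is in the jaw gap down to its shoulders (value of joint carriage above 0.078 m and x of blade in the frame of gap between -0.01 and 0.01 m and y of blade in the frame of gap between -0.005 and 0.005 m and z of blade in the frame of gap between -0.06 and -0.052 m and angle between blade's own z axis and vertical below 0.06 rad and angle between the x axis of blade and the x axis of gap, either way round below 0.2 rad), for 0.3 s.
At the end, for the whole second after the job is handed in: Every cassette present lies flat in a bay of the tray (on the floor within 5 mm, level within 0.08 rad, centred across the tray within 10 mm), the carriage is within 2 mm of its stop, and the gauge blade stands in its stand with its shoulders within 3 mm of the top, all at rest (x of cassette1 in the frame of tray between -0.01 and 0.01 m and y of cassette1 in the frame of tray between -0.1 and 0.1 m and z of cassette1 in the frame of tray between -0.005 and 0.005 m and angle between each of cassette1, cassette2, cassette3, cassette4's own z axis and vertical below 0.08 rad and linear speed of each of cassette1, cassette2, cassette3, cassette4 below 0.03 m/s and x of cassette2 in the frame of tray between -0.01 and 0.01 m and y of cassette2 in the frame of tray between -0.1 and 0.1 m and z of cassette2 in the frame of tray between -0.005 and 0.005 m and x of cassette3 in the frame of tray between -0.01 and 0.01 m and y of cassette3 in the frame of tray between -0.1 and 0.1 m and z of cassette3 in the frame of tray between -0.005 and 0.005 m and x of cassette4 in the frame of tray between -0.01 and 0.01 m and y of cassette4 in the frame of tray between -0.1 and 0.1 m and z of cassette4 in the frame of tray between -0.005 and 0.005 m and value of joint carriage above 0.078 m and x of blade in the frame of stand_slot between -0.01 and 0.01 m and y of blade in the frame of stand_slot between -0.005 and 0.005 m and z of blade in the frame of stand_slot between -0.06 and -0.052 m and angle between blade's own z axis and vertical below 0.06 rad and angle between the x axis of blade and the x axis of stand_slot, either way round below 0.2 rad and linear speed of blade below 0.02 m/s); the robot touches nothing.
It fails at once if a bystander (lens tube, jar, screwdriver, brush, ring or cardboard box) is shifted by more than 40 mm (distance of any of lens_tube, jar, driver, lens_brush, lens_ring, tissue_box from where it was at the start of the episode above 0.04 m).
Of cassette1, cassette2, cassette3, cassette4 only 2 to 4 are there at a start; the rules pass over those that are not, and their reading is None.
At some moment in a run one of cassette1, cassette2, cassette3, cassette4 may be knocked a few centimetres aside while the robot is not near it.
It also fails if it takes over 208 s, if anything falls off the work surface, if the arm or the gripper's body presses on something with over 40 N, if the wrist force passes 120 N, or if a joint passes its speed limit or range.

ROBOT

A 6-joint arm with a two-finger parallel gripper is mounted at the origin on the work surface. World frame = base frame: x ahead of the robot, y to its left, z up, the work surface at z = 0. Lengths are in m, angles in degrees, forces in N, time in s.
With the tool pointing down it reaches from about 0.35 to 0.875 m from the base axis. Payload 4.2 kg.
Tool frame: the origin (TCP) lies on the centre line of the jaws, within the pads' length; the fingertips stand r.tip_extent ahead of it and the grasp point (between the pads) lies 11 mm behind it (r.tip_extent is the distance from the TCP to the fingertips, in m); z points along the fingers, y is the line along which they close (so a half turn about z gives the same grasp; the last joint's range is limited). The gripper opens to 87 mm and grips with 3 to 60 N. Pads are 19 mm wide; open, the fingers measure 117 mm over their backs; the gripper's body (75 mm by 190 mm) begins 51 mm behind the grasp point.
Start: joints at [-57.949, 22.042, 0.453, 0, -68.411, -14.817], TCP at [0.185, -0.597, 0.231] pointing down, gripper open.
Joint ranges: [-179.83, 179.83], [-69.29, 118.12], [-61.27, 80.66], [-181.25, 117.63], [-171.15, -9.14], [-177.46, 177.46]. Speed limits (degrees/s): [159.86, 159.86, 180, 180, 180, 180].

INTERFACE

Orientations are given as a 3x3 rotation matrix whose columns are the frame's x, y, z axes.
In Python, from station import r gives the robot as it stands.
- The arm moves only by the shell command python3 -m jog 'ROWS'. ROWS is text: rows parted by semicolons, each of 5 numbers parted by spaces: the opening, from 0 (shut) to 1 (fully open), then the shift along the world's x, y, z in mm, then the turn about the world's z in degrees. In form: hand dx dy dz roll; .... A call has 1 to 5 rows; each row shifts and turns the commanded pose from where the row before left it; what a row does not reach is not made up. A row lasts 1/8 s, in which the tool goes at most 62.5 mm and 10.7 degrees, less where a joint would pass 70% of its speed; a pose out of reach is approached as far as the arm can. A call is refused whole if a number of a shift passes 62.5 or a number of a turn 10.7, either way. A call with a gripper value outside its range is refused whole. The fingers move at their own pace and stop on an object; the grip force is fixed at half the most. Time passes only in rows, so rows that do not move let the fingers close. It gives the time, the measured TCP pose, the force, the opening and the grip force at its end, in the units of the state.
- r.sense(): the state, without advancing time (a new reading comes with each control period).
- r.capture(name): name is "scene" or "top" or "wrist"; returns a dict with "pixels" (400x640x3 uint8, red, green, blue), "fovy" (degrees; the focal length in pixels is half the picture's height over the tangent of half this angle, whatever the lens; pixels are square), "cx", "cy" (the principal point, pixels), "origin" and "orientation" of the camera in the world; the wrist camera has in their place "T_tool_cam" (4x4, takes a point from camera to tool coordinates, whose origin is the TCP and whose axes are the flange's). Camera axes: x right, y down, z forward; pixel columns grow to the right and rows downward; lengths in m; the calibration is good to about 2 mm. A picture is of the moment at which its call begins: read the wrist's pose just before it. There is no depth.
- r.finish_job(): hands the job in; it is judged then, once.
The state is a dict: "time_s": time; "joints": joint angles; "joint_velocities": joint speeds; "effort": joint torques, N m; "tcp_pos": TCP position; "ee_rot": TCP orientation; "wrist_force": force on the tool from outside, world axes, zero at the start; "moment": the same for the moment, N m; "gripper_width": opening from 0.0 (shut) to 1.0 (fully open); "gripper_force": force on a finger pad.
Only numpy, scipy, OpenCV 4.12 (cv2) and the standard library are available. Lean on these libraries where they do the work, as an engineer would, in place of code of your own. Each camera call takes 0.05 s, during which the arm holds its last target. There are 200 camera calls.

## Working session

There is one attempt and no reset: what is moved stays moved. The work goes in short steps, Python scripts to look and compute and a shell command to move; the robot and the scene stay as the last step left them, time stands still between calls to the robot, and variables do not carry over. Pictures are saved under pics/ and viewed, at most 14 in all, crops included, and the job is handed in when it is done.

```bash
ls; mkdir -p pics
cat > h.py <<'E'
import numpy as np, cv2
from station import r
def f(c): return 200/np.tan(np.radians(c['fovy'])/2)
def cam(n):
    s=r.sense(); c=r.capture(n)
    if n=='wrist':
        T=np.array(c['T_tool_cam']); R=np.array(s['ee_rot']); 
        c['orientation']=R@T[:3,:3]; c['origin']=R@T[:3,3]+np.array(s['tcp_pos'])
    return c
def save(c,name): cv2.imwrite('pics/'+name,cv2.cvtColor(c['pixels'],cv2.COLOR_RGB2BGR))
def ray(c,u,v,z):
    d=np.array(c['orientation'])@np.array([(u-c['cx'])/f(c),(v-c['cy'])/f(c),1]); o=np.array(c['origin'])
    return o+d*(z-o[2])/d[2]
def proj(c,p):
    q=np.array(c['orientation']).T@(np.array(p)-np.array(c['origin'])); return f(c)*q[:2]/q[2]+[c['cx'],c['cy']]
def tri(c1,p1,c2,p2):
    A=[];b=[]
    for c,p in((c1,p1),(c2,p2)):
        d=np.array(c['orientation'])@np.array([(p[0]-c['cx'])/f(c),(p[1]-c['cy'])/f(c),1]);d/=np.linalg.norm(d)
        M=np.eye(3)-np.outer(d,d);A.append(M);b.append(M@np.array(c['origin']))
    return np.linalg.solve(A[0]+A[1],b[0]+b[1])
E
python3 - <<'E'
from h import *
import pickle
for n in('top','scene'):
    c=cam(n);save(c,n+'0.png');pickle.dump(c,open(n+'0.pkl','wb'));print(n,c['fovy'],c['cx'],c['cy'],c['origin'],c['orientation'])
print(r.tip_extent,r.sense())
E
```

```text
pics
top 50.01900993128475 322.1842314664913 198.9274691969406 [0.43858739 0.0100426  1.26978698] [[ 0.00928636 -0.99766455  0.06766985]
 [-0.99995226 -0.00905936  0.00366055]
 [-0.00303896 -0.06770061 -0.99770105]]
scene 49.73921099912087 322.06363615825484 194.91373879294497 [ 1.22978935 -0.54108313  0.79737416] [[ 0.63377825  0.47236073 -0.6125361 ]
 [ 0.77341329 -0.39980587  0.4919219 ]
 [-0.01253095 -0.78551296 -0.61871833]]
0.008 {'time_s': 0.1, 'joints': array([-5.79492950e+01,  2.20864874e+01,  3.88114435e-01, -2.28473293e-02,
       -6.84101864e+01, -1.48173985e+01]), 'joint_velocities': array([-0.00811921, -0.10672034,  0.2394782 ,  0.02976382, -0.05429018,
        0.06088141]), 'effort': array([-4.79026094e-04, -3.91689813e+01,  1.87934428e+01,  4.23184812e+00,
        1.34922797e-02, -7.71039663e-05]), 'tcp_pos': array([ 0.18503139, -0.59645028,  0.22957743]), 'ee_rot': array([[-9.55149824e-01, -2.96122165e-01, -6.91184786e-04],
       [-2.96122945e-01,  9.55148131e-01,  1.80266300e-03],
       [ 1.26375385e-04,  1.92648892e-03, -9.99998136e-01]]), 'wrist_force': array([-0.07715668,  0.82177433, -0.12770244]), 'moment': array([ 0.00920569, -0.00224851, -0.00846799]), 'gripper_force': 0.0, 'gripper_width': 0.9967166185106534}
```

View pics/top0.png

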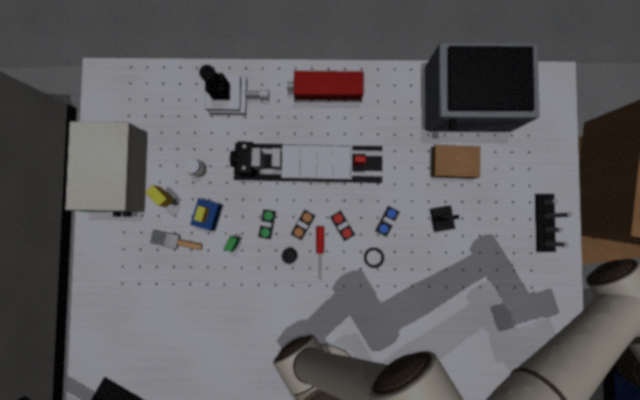

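View pics/scene0.png

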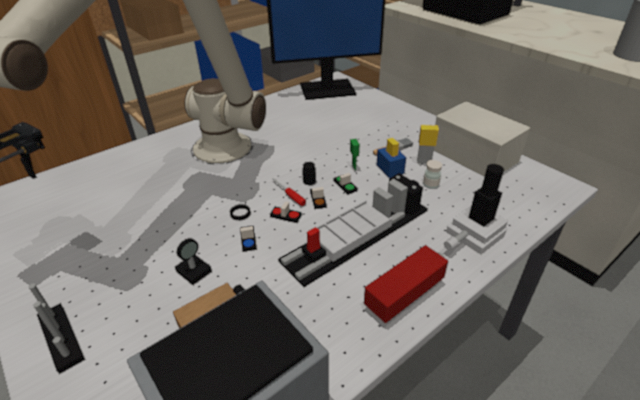

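Run:
```python
from h import *
import pickle
c=pickle.load(open('top0.pkl','rb'));s=pickle.load(open('scene0.pkl','rb'))
a=cv2.resize(c['pixels'][130:270,140:400],None,fx=3,fy=3,interpolation=cv2.INTER_CUBIC)[:,:780]
b=cv2.resize(s['pixels'][110:220,340:460],None,fx=2,fy=2,interpolation=cv2.INTER_CUBIC)
o=np.zeros((600,780,3),np.uint8);o[:420]=a;
b=cv2.resize(s['pixels'][115:175,280:460],None,fx=3,fy=3,interpolation=cv2.INTER_CUBIC);o[420:600,:540]=b
cv2.imwrite('pics/crop1.png',o[...,::-1])
for n,uv,z in [('bigyellow',(158,196),.08),('blade',(201,213),.1),('green',(232,243),.1),('redgrip',(360,159),.102),('c2',(267,224),.014),('c1',(303,224),.014),('c4',(343,225),.014),('c3',(387,221),.014),('traymid',(317,161),.042),('head',(243,160),.1),('ring',(374,257),.014),('tube',(289,255),.065),('lens',(441,217),.05),('jar',(196,168),.075)]:
    print(n,ray(c,*uv,z).round(3))
print({k:np.shape(v) for k,v in c.items()})
```

```text
bigyellow [0.523 0.472 0.08 ]
blade [0.476 0.345 0.1  ]
green [0.396 0.258 0.1  ]
redgrip [ 0.629 -0.089  0.102]
c2 [0.449 0.175 0.014]
c1 [0.45  0.07  0.014]
c4 [ 0.448 -0.047  0.014]
c3 [ 0.461 -0.175  0.014]
traymid [0.632 0.031 0.042]
head [0.623 0.233 0.1  ]
ring [ 0.356 -0.138  0.014]
tube [0.363 0.106 0.065]
lens [ 0.473 -0.324  0.05 ]
jar [0.603 0.37  0.075]
{'pixels': (400, 640, 3), 'fovy': (), 'cx': (), 'cy': (), 'origin': (3,), 'orientation': (3, 3)}
```

View pics/crop1.png

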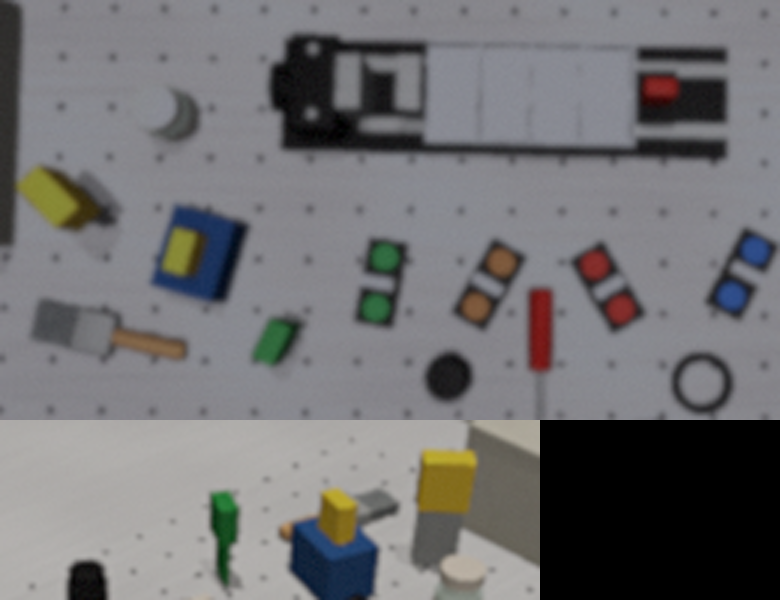

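Candidates for the blade in the top view are the loose yellow one at (158,196), which is clearly larger, the green one at (232,243), and the yellow one in the blue stand at (202,213). The smaller yellow one in the stand fits the description, and the crop confirms it. All four cassettes are present. The carriage is short of home, with the red grip at (360,159).

Next I move over the bench for wrist views.

```bash
J="python3 -m jog"
python3 -m jog '1 20 50 25 7.3;1 26 50 20 7.3;1 26 50 20 7.3;1 26 50 20 7.3;1 26 50 20 7.3' && python3 -m jog '1 26 50 15 7.3;1 26 50 10 7.3;1 26 50 10 7.3;1 26 50 10 7.3;1 26 50 0 7.3' && python3 -m jog '1 0 0 0 0;1 0 0 0 0;1 0 0 0 0'
python3 - <<'E'
from h import *
import pickle
c=cam('wrist');save(c,'w1.png');pickle.dump(c,open('w1.pkl','wb'));print(c['fovy'],c['origin'],c['orientation'],r.sense()['tcp_pos'],r.sense()['joints'])
E
```

```text
time_s: 0.72
tcp_pos: [0.3095, -0.3451, 0.3359]
ee_rot: [[-0.588, -0.809, -0.0], [-0.809, 0.588, 0.0], [-0.0, 0.0, -1.0]]
wrist_force: [1.0, -0.3, 0.1]
gripper_width: 1.001
gripper_force: 0.0
time_s: 1.35
tcp_pos: [0.4398, -0.0951, 0.3813]
ee_rot: [[0.009, -1.0, 0.002], [-1.0, -0.009, 0.0], [-0.0, -0.002, -1.0]]
wrist_force: [0.2, -0.2, 0.2]
gripper_width: 1.001
gripper_force: 0.0
time_s: 1.72
tcp_pos: [0.4387, -0.0978, 0.3805]
ee_rot: [[0.002, -1.0, -0.0], [-1.0, -0.002, -0.0], [0.0, 0.0, -1.0]]
wrist_force: [0.1, 0.8, -0.3]
gripper_width: 0.998
gripper_force: 0.0
64.5728953241018 [ 0.4391392  -0.17790737  0.53381453] [[-9.99999918e-01 -3.08531215e-04 -2.61076520e-04]
 [-3.70893453e-04  9.57191468e-01  2.89455276e-01]
 [ 1.60594230e-04  2.89455349e-01 -9.57191504e-01]] [ 0.43868557 -0.09789536  0.38057982] [ 8.24758246e+00  8.87175771e-02 -6.23565909e+00  2.45275379e-03
 -8.36762349e+01 -8.13446940e+00]
```

View pics/w1.png

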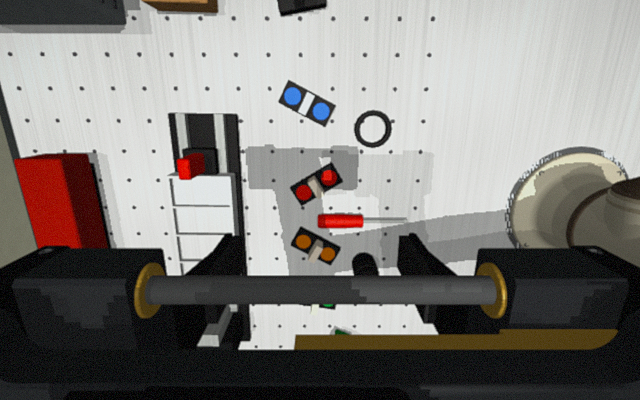

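The wrist view shows the blue cassette at (307,103), the red one at (317,184), the amber one at (316,247) and the red grip at (187,167), with the rail running almost vertically at columns 170-240. Next I measure these.

```bash
cat >> h.py <<'E'
def blobs(c,col,roi=None,amin=8):
    hsv=cv2.cvtColor(c['pixels'],cv2.COLOR_RGB2HSV);h,s,v=[hsv[...,i].astype(int) for i in range(3)]
    m=(s>110)&(v>50)&{'red':(h<5)|(h>172),'amber':(h>=7)&(h<18),'green':(h>45)&(h<80),'blue':(h>100)&(h<125),'yellow':(h>=22)&(h<35)}[col]
    if roi:
        k=np.zeros_like(m);u0,v0,u1,v1=roi;k[v0:v1,u0:u1]=1;m&=k
    n,l,st,ce=cv2.connectedComponentsWithStats(m.astype(np.uint8))
    return [(st[i,4],ce[i],st[i,:4]) for i in range(1,n) if st[i,4]>=amin],l
def cass(c,pts):
    P=[ray(c,*p,.014) for p in pts];d=P[1]-P[0];a=np.degrees(np.arctan2(d[1],d[0]))
    return ((P[0]+P[1])/2).round(4),round(np.linalg.norm(d),4),round((a+90)%180-90,1)
E
python3 - <<'E'
from h import *
import pickle
t=pickle.load(open('top0.pkl','rb'));w=pickle.load(open('w1.pkl','rb'))
for c,n in((t,'top'),(w,'wrist')):
    for col in('red','amber','green','blue','yellow'):
        for a,ce,b in blobs(c,col)[0]: print(n,col,a,ce.round(1),b,ray(c,*ce,.014).round(3))
# rail/tray edges in wrist: row gray profiles
g=cv2.cvtColor(w['pixels'],cv2.COLOR_RGB2GRAY)
for v in(140,185,200,225): print(v,g[v,160:250].tolist())
E
```

```text
top red 1584 [328.2  83.1] [294  72  69  24] [ 0.871 -0.     0.014]
top red 104 [359.9 158.9] [354 155  13   9] [ 0.643 -0.096  0.014]
top red 80 [337.8 218.1] [333 213  11  11] [ 0.468 -0.032  0.014]
top red 175 [319.9 239.2] [317 227   7  26] [0.406 0.02  0.014]
top red 79 [346.5 232.6] [342 228  10  10] [ 0.426 -0.057  0.014]
top amber 8 [580.1 140.6] [580 138   2   7] [ 0.704 -0.747  0.014]
top amber 1283 [455.8 161.4] [434 147  45  30] [ 0.638 -0.379  0.014]
top amber 448 [636.2 207.3] [630 157  10  81] [ 0.508 -0.904  0.014]
top amber 66 [306.6 217.2] [302 213  10   9] [0.47  0.06  0.014]
top amber 65 [298.2 231.9] [294 228   9   9] [0.427 0.084 0.014]
top amber 1149 [607.5 249.5] [583 235  57  28] [ 0.384 -0.816  0.014]
top amber 10 [181.7 242. ] [179 241   6   3] [0.394 0.424 0.014]
top amber 10 [188.  243.7] [186 243   5   3] [0.389 0.405 0.014]
top amber 16 [195.4 245.1] [192 244   8   4] [0.385 0.383 0.014]
top green 68 [268.  215.3] [264 211   9   9] [0.474 0.173 0.014]
top green 69 [264.9 232.1] [261 228   9   9] [0.425 0.181 0.014]
top green 100 [231.2 243.4] [225 237  
[... 7486 characters left out ...]
, 228, 229, 229, 230, 228, 227, 228, 227, 226, 228, 229, 230, 229, 226, 229, 227, 228, 228, 228, 230, 229, 229, 229, 228, 226, 226, 230, 229, 226, 229, 227, 229, 229, 233, 214, 138, 85, 83, 83, 74, 35, 35, 39, 35, 22, 83, 162, 204, 207, 207, 222, 222, 222]
225 [223, 223, 221, 221, 221, 225, 224, 221, 217, 218, 218, 215, 220, 228, 208, 129, 77, 126, 192, 223, 228, 224, 226, 227, 227, 226, 227, 227, 225, 225, 223, 223, 224, 224, 226, 225, 221, 227, 225, 228, 225, 226, 227, 229, 225, 225, 229, 224, 224, 224, 226, 226, 225, 226, 229, 229, 226, 225, 224, 228, 228, 225, 226, 227, 228, 226, 226, 226, 229, 228, 224, 227, 230, 200, 85, 81, 79, 80, 57, 28, 24, 38, 17, 38, 131, 203, 203, 204, 212, 224]
```

Run:
```python
from h import *
import pickle
t=pickle.load(open('top0.pkl','rb'));w=pickle.load(open('w1.pkl','rb'))
for v,a,b in((185,172.8,230.8),(200,174.1,231.8),(225,177.4,233.6)): print(ray(w,a,v,.052).round(4),ray(w,b,v,.052).round(4))
for v,a,b in((140,170.9,238.9),): print('rail',ray(w,a,v,.01).round(4),ray(w,b,v,.01).round(4))
# tray extents along y: wrist col 200
g=cv2.cvtColor(w['pixels'],cv2.COLOR_RGB2GRAY).astype(int)
print(g[165:290,212].tolist())
gt=cv2.cvtColor(t['pixels'],cv2.COLOR_RGB2GRAY).astype(int)
print('top row157',gt[157,228:372].tolist());print('row166',gt[166,228:390].tolist())
for u in(295,340):print('top col',u,gt[138:188,u].tolist())
# bright red top face
p=w['pixels'].astype(int);m=(p[...,0]>150)&(p[...,1]<60)
ys,xs=np.nonzero(m[145:185,170:210]);print(np.percentile(p[150:182,175:206,0],[50,80,95]))
for q in [(.638,-.089,.102),(.62,-.1,.102)]: print(proj(w,q),proj(t,q))
hr=p[150:184,172:208,0]*(p[150:184,172:208,1]<90);print(hr[::3,::3])
```

```text
[ 0.6703 -0.0548  0.052 ] [ 0.5792 -0.0549  0.052 ]
[ 0.6715 -0.0302  0.052 ] [ 0.5796 -0.0302  0.052 ]
[0.6718 0.0124 0.052 ] [0.5801 0.0124 0.052 ]
rail [ 0.6833 -0.12    0.01  ] [ 0.572  -0.1201  0.01  ]
[38, 31, 30, 37, 33, 33, 31, 29, 22, 40, 92, 181, 229, 231, 230, 228, 228, 228, 226, 228, 226, 229, 227, 226, 227, 227, 230, 227, 228, 229, 228, 226, 228, 227, 228, 227, 228, 229, 232, 217, 141, 147, 217, 230, 231, 227, 227, 229, 229, 227, 227, 227, 228, 227, 226, 226, 227, 225, 226, 228, 225, 226, 226, 226, 225, 229, 230, 186, 115, 120, 207, 227, 227, 224, 224, 222, 224, 224, 226, 224, 223, 223, 224, 229, 218, 206, 132, 46, 10, 0, 0, 28, 4, 19, 9, 0, 0, 14, 15, 0, 10, 7, 9, 16, 8, 20, 25, 1, 6, 21, 26, 32, 40, 42, 47, 53, 47, 48, 55, 50, 50, 52, 54, 51, 56]
top row157 [121, 94, 55, 25, 15, 18, 17, 12, 16, 17, 20, 15, 20, 20, 23, 21, 22, 20, 24, 24, 21, 25, 41, 71, 104, 123, 126, 129, 129, 130, 122, 104, 74, 46, 36, 31, 27, 22, 24, 22, 22, 23, 36, 67, 101, 124, 130, 132, 132, 133, 127, 110, 85, 80, 107, 129, 137, 138, 139, 138, 138, 138, 138, 138, 138, 138, 139, 140, 137, 137, 136
[... 1641 characters left out ...]
57] [360.18554724 155.63151259]
[188.72067584 162.18438998] [364.171869   162.16274581]
[[  0  39  56   0  23  33  33  37  31  29  32  28]
 [  0  26  36   0  31  35  45  86  83  86  63  39]
 [  0  31  30   0  63  93 101  95  97  87  88  31]
 [  0  15 165 167 165 153  85  85  84  82  80  32]
 [  0  19 226 222 226 223  77  88  89  79  78  33]
 [  0  36 204 224 225 216  90  82  84  86  82  28]
 [  0  47 209 221 227 208  95  88  81  81  84  38]
 [  0  79 143 224 222 226 132  77  87  86  87  29]
 [  0   0 157 222 224 224 150  83  75  75  48  36]
 [  0   0   0 226 224 225 164 111   0   0   0   0]
 [  0   0   0   0   0   0   0   0   0   0   0   0]
 [  0   0   0   0   0   0   0   0   0   0   0   0]]
```

```bash
python3 -m jog '1 50 3 -30 -1;1 50 3 -50 0;1 50 0 -50 0;1 40 0 -50 0;1 0 0 0 0' && python3 -m jog '1 0 0 -50 0;1 0 0 -40 0;1 0 0 -26 0;1 0 0 -10 0;1 0 0 0 0' && python3 -m jog '0 0 0 0 0;0 0 0 0 0;0 0 0 0 0;0 0 0 0 0;0 0 0 0 0'
```

```text
time_s: 2.4
tcp_pos: [0.6153, -0.0924, 0.2055]
ee_rot: [[-0.016, -1.0, -0.014], [-1.0, 0.016, -0.0], [0.0, 0.014, -1.0]]
wrist_force: [-0.0, -0.1, 0.4]
gripper_width: 0.997
gripper_force: 0.0
time_s: 3.02
tcp_pos: [0.6168, -0.0918, 0.0887]
ee_rot: [[-0.014, -1.0, 0.002], [-1.0, 0.014, -0.0], [0.0, -0.002, -1.0]]
wrist_force: [0.4, -0.2, -0.2]
gripper_width: 1.002
gripper_force: 0.0
time_s: 3.65
tcp_pos: [0.6166, -0.0912, 0.0874]
ee_rot: [[-0.013, -1.0, 0.0], [-1.0, 0.013, -0.0], [0.0, -0.0, -1.0]]
wrist_force: [-0.0, 1.3, -0.3]
gripper_width: 0.517
gripper_force: 0.0
```

```bash
python3 -m jog '0.6 6 0 0 0;0.6 6 0 0 0;0.6 0 0 -7 0;0.6 0 0 -6 0;0.6 0 0 0 0' && python3 -m jog '0 0 0 0 0;0 0 0 0 0;0 0 0 0 0;0 0 0 0 0;0 0 0 0 0'  && python3 -m jog '0 0 0 0 0;0 0 0 0 0'
```

```text
time_s: 4.28
tcp_pos: [0.6278, -0.0913, 0.0733]
ee_rot: [[-0.014, -1.0, -0.002], [-1.0, 0.014, -0.0], [0.0, 0.002, -1.0]]
wrist_force: [0.5, -0.2, -0.6]
gripper_width: 0.6
gripper_force: 0.0
time_s: 4.9
tcp_pos: [0.6291, -0.0913, 0.0746]
ee_rot: [[-0.013, -1.0, 0.001], [-1.0, 0.013, -0.0], [0.0, -0.001, -1.0]]
wrist_force: [0.6, -0.0, -0.8]
gripper_width: 0.2
gripper_force: 30.0
time_s: 5.15
tcp_pos: [0.6291, -0.0912, 0.0746]
ee_rot: [[-0.013, -1.0, 0.001], [-1.0, 0.013, -0.0], [0.0, -0.001, -1.0]]
wrist_force: [2.7, -0.5, 0.9]
gripper_width: 0.205
gripper_force: 30.0
```

```bash
python3 -m jog '0 0 -10 0 0;0 0 -10 0 0;0 -1 -10 0 0;0 0 -10 0 0;0 0 0 0 0' && python3 -m jog '0 0 -5 0 0;0 0 -4 0 0;0 0 0 0 0' && python3 -m jog '0 0 -4 0 0;0 0 0 0 0'&& python3 -m jog '0 0 -4 0 0;0 0 0 0 0'
```

```text
time_s: 5.78
tcp_pos: [0.6287, -0.1312, 0.0746]
ee_rot: [[-0.013, -1.0, 0.002], [-1.0, 0.013, 0.0], [-0.0, -0.002, -1.0]]
wrist_force: [3.8, 0.8, -0.9]
gripper_width: 0.204
gripper_force: 30.0
time_s: 6.15
tcp_pos: [0.6285, -0.1395, 0.0746]
ee_rot: [[-0.013, -1.0, 0.002], [-1.0, 0.013, 0.001], [-0.001, -0.002, -1.0]]
wrist_force: [3.6, 3.0, -1.7]
gripper_width: 0.198
gripper_force: 30.0
time_s: 6.4
tcp_pos: [0.6285, -0.1434, 0.0746]
ee_rot: [[-0.013, -1.0, 0.002], [-1.0, 0.013, 0.001], [-0.001, -0.002, -1.0]]
wrist_force: [3.0, 4.2, -0.9]
gripper_width: 0.205
gripper_force: 30.0
time_s: 6.65
tcp_pos: [0.6284, -0.1475, 0.0746]
ee_rot: [[-0.013, -1.0, 0.002], [-1.0, 0.013, 0.001], [-0.001, -0.002, -1.0]]
wrist_force: [3.4, 3.9, -0.9]
gripper_width: 0.205
gripper_force: 30.0
```

```bash
python3 -m jog '0 0 -3 0 0;0 0 0 0 0' && python3 -m jog '0 0 -3 0 0;0 0 0 0 0'&& python3 -m jog '0 0 -3 0 0;0 0 0 0 0' | grep -E 'tcp|wrist';  python3 -m jog '0 0 -2 0 0;0 0 0 0 0' | grep -E 'tcp|wrist'; python3 -m jog '0 0 -2 0 0;0 0 0 0 0' | grep -E 'tcp|wrist'
```

```text
time_s: 6.9
tcp_pos: [0.6284, -0.1478, 0.0746]
ee_rot: [[-0.013, -1.0, 0.002], [-1.0, 0.013, 0.004], [-0.004, -0.002, -1.0]]
wrist_force: [2.4, 13.5, 1.1]
gripper_width: 0.203
gripper_force: 30.0
time_s: 7.15
tcp_pos: [0.6284, -0.148, 0.0746]
ee_rot: [[-0.012, -1.0, 0.002], [-1.0, 0.012, 0.007], [-0.007, -0.002, -1.0]]
wrist_force: [2.5, 21.8, 2.2]
gripper_width: 0.204
gripper_force: 30.0
tcp_pos: [0.6284, -0.1483, 0.0745]
wrist_force: [0.9, 30.9, 4.6]
tcp_pos: [0.6284, -0.1485, 0.0745]
wrist_force: [0.6, 36.7, 7.1]
tcp_pos: [0.6284, -0.149, 0.0745]
wrist_force: [-0.4, 39.8, 7.4]
```

```bash
python3 -m jog '0 0 11 0 0;0 0 0 0 0;0.6 0 0 0 0;0.6 0 0 0 0;0.6 0 0 0 0' | grep -E 'tcp|wrist|width' && python3 -m jog '0.7 0 0 0 0;0.7 0 0 20 0;0.7 0 0 50 0;0.7 0 0 55 0;1 0 0 55 0' | grep -E 'tcp|wrist' && python3 -m jog '1 -20 40 40 0;1 -20 45 40 0;1 -20 45 20 0;1 -10 45 10 0;1 -10 45 0 0' | grep -E 'tcp|wrist'; python3 -m jog '1 0 45 0 0;1 0 0 0 0;1 0 0 0 0;1 0 0 0 0' | grep -E 'tcp|wrist'
python3 - <<'E'
from h import *
import pickle
c=cam('wrist');save(c,'w2.png');pickle.dump(c,open('w2.pkl','wb'))
print(r.sense()['time_s'])
for col in('red','amber','green','blue'):
    for a,ce,b in blobs(c,col,amin=25)[0]: print(col,a,ce.round(1),b,ray(c,*ce,.014).round(4))
E
```

```text
tcp_pos: [0.6267, -0.1513, 0.0741]
wrist_force: [-0.1, -0.7, 0.3]
gripper_width: 0.459
tcp_pos: [0.6271, -0.1506, 0.2561]
wrist_force: [1.0, 0.2, -0.7]
tcp_pos: [0.5474, 0.0701, 0.3653]
wrist_force: [0.1, -0.1, -0.1]
tcp_pos: [0.5479, 0.113, 0.3639]
wrist_force: [-0.1, -0.3, -0.6]
10.325
red 11060 [96.7 75.9] [ 43   0 105 157] [ 0.8783 -0.0115  0.014 ]
red 310 [404.8  35.1] [395  25  20  22] [ 0.4238 -0.0587  0.014 ]
red 313 [374.   55.7] [365  46  19  21] [ 0.4673 -0.0322  0.014 ]
red 887 [414.5  92.7] [388  85  56  17] [0.4044 0.0202 0.014 ]
amber 261 [370.7 119.7] [362 111  18  19] [0.4694 0.0586 0.014 ]
amber 242 [398.3 135.6] [390 127  18  18] [0.4254 0.0835 0.014 ]
amber 146 [405.8 314.2] [400 304  16  23] [0.3935 0.4124 0.014 ]
green 221 [366.2 190.9] [358 183  17  17] [0.4735 0.1725 0.014 ]
green 205 [396.4 195.2] [389 187  16  17] [0.4233 0.1808 0.014 ]
blue 337 [360.9 270.1] [343 263  45  12] [0.4792 0.3188 0.014 ]
blue 111 [347.4 307.3] [339 304  16   9] [0.5026 0.3957 0.014 ]
blue 41 [385.7 307.1] [383 304   7  10] [0.4317 0.3964 0.014 ]
```

View pics/w2.png

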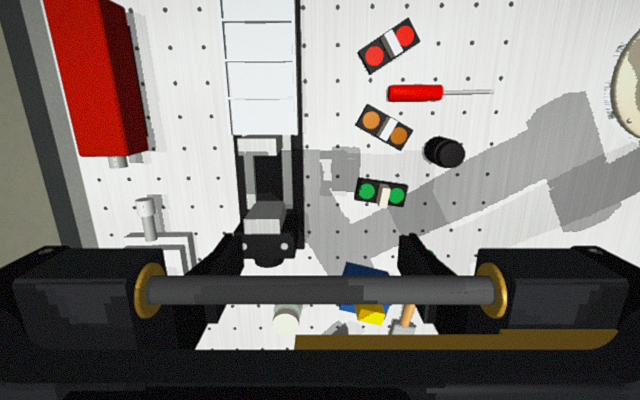

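The carriage is drawn back. The tray ribs are at rows 22, 61 and 98, the tray end is near row 133, the moving jaw is near row 145, and the fixed jaw is near row 215 at columns 245-290. Next I measure the bays and the jaw lines.

Run:
```python
from h import *
import pickle
w=pickle.load(open('w2.pkl','rb'));g=cv2.cvtColor(w['pixels'],cv2.COLOR_RGB2GRAY).astype(int)
u=262
p=g[:,u];d=np.diff(p)
print([(v,p[v],p[v+1],ray(w,u,v+.5,.052)[1].round(4),ray(w,u,v+.5,.1)[1].round(4)) for v in range(0,250) if abs(d[v])>30])
for v in (40,80,115):
    q=g[v,205:310];dd=np.diff(q);print(v,[(205+i,q[i],q[i+1],ray(w,205.5+i,v,.052)[0].round(4)) for i in range(104) if abs(dd[i])>30])
for v in (145,205,215,225):
    q=g[v,225:310];dd=np.diff(q);print(v,[(225+i,q[i],q[i+1],ray(w,225.5+i,v,.1)[0].round(4)) for i in range(84) if abs(dd[i])>25])
```

```text
[(19, np.int64(237), np.int64(200), np.float64(-0.0734), np.float64(-0.0624)), (20, np.int64(200), np.int64(117), np.float64(-0.0722), np.float64(-0.0614)), (22, np.int64(100), np.int64(160), np.float64(-0.0699), np.float64(-0.0593)), (23, np.int64(160), np.int64(230), np.float64(-0.0687), np.float64(-0.0582)), (60, np.int64(241), np.int64(170), np.float64(-0.0238), np.float64(-0.018)), (62, np.int64(151), np.int64(228), np.float64(-0.0213), np.float64(-0.0157)), (98, np.int64(224), np.int64(185), np.float64(0.0252), np.float64(0.026)), (99, np.int64(185), np.int64(225), np.float64(0.0266), np.float64(0.0272)), (133, np.int64(247), np.int64(193), np.float64(0.0734), np.float64(0.0692)), (134, np.int64(193), np.int64(102), np.float64(0.0748), np.float64(0.0705)), (137, np.int64(83), np.int64(147), np.float64(0.0791), np.float64(0.0743)), (138, np.int64(147), np.int64(220), np.float64(0.0805), np.float64(0.0756)), (150, np.int64(230), np.int64(182), np.float64(0.0979), np.float64(0.0912)), (151, np.int64(182), np.int64(145), np.float64(0.0994), np.float64(0.0925)), (154, np.int64(150),
[... 4821 characters left out ...]
(95), np.float64(0.5728)), (304, np.int64(95), np.int64(148), np.float64(0.5714))]
225 [(236, np.int64(237), np.int64(194), np.float64(0.6678)), (237, np.int64(194), np.int64(85), np.float64(0.6664)), (238, np.int64(85), np.int64(16), np.float64(0.665)), (242, np.int64(21), np.int64(73), np.float64(0.6594)), (243, np.int64(73), np.int64(163), np.float64(0.658)), (244, np.int64(163), np.int64(202), np.float64(0.6566)), (278, np.int64(212), np.int64(177), np.float64(0.6085)), (279, np.int64(177), np.int64(80), np.float64(0.6071)), (282, np.int64(54), np.int64(12), np.float64(0.6029)), (303, np.int64(21), np.int64(95), np.float64(0.5732)), (304, np.int64(95), np.int64(147), np.float64(0.5718))]
```

```bash
cat > cs.py <<'E'
from h import *
c=cam('top');s=r.sense();print('t',s['time_s'],'tcp',s['tcp_pos'].round(4),'yaw',np.degrees(np.arctan2(-s['ee_rot'][1][1],-s['ee_rot'][0][1])).round(2))
for col in('red','amber','green','blue'):
    P=[ce for a,ce,b in blobs(c,col,(240,190,420,240))[0] if 30<a<120 and max(b[2:])<14]
    print(col,*(cass(c,P) if len(P)==2 else (P,)))
E
python3 -m jog '0.6 -25 16 -50 -4;0.6 -25 16 -55 -4.5;0.6 -25 16 -55 0;0.6 -25 16 -50 0;0.6 0 0 -40 0' >/dev/null; python3 -m jog '0.6 0 0 0 0;0.6 0 0 0 0' | grep tcp; python3 cs.py
```

```text
tcp_pos: [0.4494, 0.1783, 0.1154]
t 11.25 tcp [0.4496 0.1786 0.1157] yaw -9.3
red [array([337.69512195, 218.1097561 ]), array([319.96666667, 233.06666667]), array([346.51898734, 232.55696203])]
amber [0.4483 0.0717 0.014 ] 0.0496 -29.2
green []
blue [ 0.4621 -0.1764  0.014 ] 0.0492 -27.4
```

```bash
python3 -m jog '0.6 -1 -1 -40 0;0.6 0 0 -35 0;0.6 0 0 -15 0;0.6 0 0 0 0;0 0 0 0 0' | grep tcp;python3 -m jog '0 0 0 0 0;0 0 0 0 0;0 0 0 0 0;0 0 0 0 0;0 0 0 0 0';python3 -m jog '0 0 0 0 0;0 0 0 20 0;0 0 0 40 0;0 0 0 40 0;0 0 0 20 0'
```

```text
tcp_pos: [0.4481, 0.1778, 0.0253]
time_s: 12.5
tcp_pos: [0.4471, 0.1772, 0.024]
ee_rot: [[-0.161, -0.987, 0.0], [-0.987, 0.161, 0.0], [-0.0, -0.0, -1.0]]
wrist_force: [-0.6, 0.4, 1.5]
gripper_width: 0.138
gripper_force: 30.0
time_s: 13.12
tcp_pos: [0.4471, 0.1773, 0.1455]
ee_rot: [[-0.161, -0.987, 0.002], [-0.987, 0.161, 0.002], [-0.002, -0.001, -1.0]]
wrist_force: [0.3, 0.7, -1.4]
gripper_width: 0.136
gripper_force: 30.0
```

```bash
python3 -m jog '0 38 -26 0 2;0 38 -26 0 2;0 38 -26 0 2;0 38 -26 0 2.3;0 32 -25 0 0' | grep tcp;python3 -m jog '0 0 0 0 0;0 0 0 0 0' | grep -E 'tcp|rot'
```

```text
tcp_pos: [0.6314, 0.047, 0.1425]
tcp_pos: [0.6297, 0.048, 0.1426]
ee_rot: [[-0.017, -1.0, -0.003], [-1.0, 0.017, -0.0], [0.0, 0.003, -1.0]]
```

```bash
python3 -m jog '0 1 0 -30 0;0 0 0 -25 0;0 0 0 -12 0;0 0 0 -5 0;0 0 0 0 0' | grep -E 'tcp|force';python3 -m jog '0 0 0 -2 0;0 0 0 0 0' | grep -E 'tcp|force'
```

```text
tcp_pos: [0.6321, 0.0484, 0.0723]
wrist_force: [0.1, 0.3, -1.8]
gripper_force: 30.0
tcp_pos: [0.6321, 0.0481, 0.0703]
wrist_force: [0.3, -0.7, -1.5]
gripper_force: 30.0
```

```bash
python3 -m jog '0 0 0 -2 0;0 0 0 0 0' | grep -E 'tcp|force';python3 -m jog '0 0 0 -1 0;0 0 0 0 0' | grep -E 'tcp|force';python3 -m jog '0.35 0 0 0 0;0.35 0 0 0 0;0.35 0 0 0 0;0.35 0 0 20 0;0.35 0 0 50 0' | grep -E 'tcp|force';python3 -m jog '0.6 -40 -20 20 -7;0.6 -35 -20 15 -7;0.6 -35 -20 0 -7;0.6 -35 -20 0 -7;0.6 -38 0 0 0' | grep -E 'tcp|rot'; python3 cs.py
```

```text
tcp_pos: [0.6318, 0.048, 0.0677]
wrist_force: [0.5, 0.0, -2.0]
gripper_force: 30.0
tcp_pos: [0.6318, 0.048, 0.0667]
wrist_force: [0.3, 0.3, -2.0]
gripper_force: 30.0
tcp_pos: [0.6301, 0.0476, 0.1348]
wrist_force: [0.4, 0.4, -0.7]
gripper_force: 0.0
tcp_pos: [0.4478, -0.0329, 0.172]
ee_rot: [[-0.486, -0.874, 0.001], [-0.874, 0.486, 0.0], [-0.0, -0.001, -1.0]]
t 16.675 tcp [ 0.4424 -0.0332  0.1715] yaw -29.12
red []
amber []
green []
blue [ 0.462  -0.1763  0.014 ] 0.0488 -27.0
```

```bash
python3 -m jog '0.6 5 -36 -10 1;0.6 5 -36 -20 1;0.6 5 -36 -20 0;0.6 4 -36 -15 0;0.6 0 0 0 0' | grep -E 'tcp|rot'; python3 -m jog '0.6 0 0 0 0'|grep tcp; python3 cs.py
```

```text
tcp_pos: [0.4673, -0.1776, 0.1055]
ee_rot: [[-0.456, -0.89, -0.003], [-0.89, 0.456, 0.0], [0.001, 0.002, -1.0]]
tcp_pos: [0.4681, -0.1759, 0.107]
t 17.475 tcp [ 0.4682 -0.1755  0.1073] yaw -26.93
red []
amber [array([298.22727273, 231.75757576])]
green []
blue []
```

```bash
python3 -m jog '0.6 -7 -1 -35 0;0.6 0 0 -32 0;0.6 0 0 -12 0;0.6 0 0 -3 0;0 0 0 0 0' | grep tcp;python3 -m jog '0 0 0 0 0;0 0 0 0 0;0 0 0 0 0;0 0 0 0 0;0 0 0 0 0'|grep -E 'tcp|width|force';python3 -m jog '0 0 0 0 0;0 0 0 20 0;0 0 0 40 0;0 0 0 40 0;0 0 0 20 0'|grep -E 'tcp|width|force'
```

```text
tcp_pos: [0.4619, -0.1767, 0.0257]
tcp_pos: [0.4608, -0.1769, 0.0249]
wrist_force: [-0.8, 1.3, 2.3]
gripper_width: 0.138
gripper_force: 30.0
tcp_pos: [0.4616, -0.177, 0.1467]
wrist_force: [0.5, -0.2, -2.4]
gripper_width: 0.135
gripper_force: 30.0
```

```bash
python3 -m jog '0 33 15 0 5;0 33 16 0 5;0 33 16 0 5;0 34 16 0 5;0 34 15 0 6' | grep tcp;python3 -m jog '0 0 0 0 0;0 0 0 0 0' | grep -E 'tcp|rot'
```

```text
tcp_pos: [0.6285, -0.0983, 0.1439]
tcp_pos: [0.6268, -0.099, 0.1437]
ee_rot: [[-0.018, -1.0, -0.003], [-1.0, 0.018, 0.0], [-0.0, 0.003, -1.0]]
```

```bash
python3 -m jog '0 0 0 -30 0;0 0 0 -25 0;0 0 0 -14 0;0 0 0 -4 0;0 0 0 0 0' | grep -E 'tcp|force';python3 -m jog '0 0 0 -2 0;0 0 0 0 0' | grep -E 'tcp|force'; python3 -m jog '0 0 0 -1 0;0 0 0 0 0' | grep -E 'tcp|force'
```

```text
tcp_pos: [0.6281, -0.0991, 0.0724]
wrist_force: [0.2, -0.2, -0.6]
gripper_force: 30.0
tcp_pos: [0.6281, -0.0989, 0.0703]
wrist_force: [0.1, 0.3, -1.2]
gripper_force: 30.0
tcp_pos: [0.6279, -0.0989, 0.0688]
wrist_force: [0.2, 0.0, -1.1]
gripper_force: 30.0
```

Lower 2 mm, release, then go to the red cassette at (.447,-.0455), angle 32°.

```bash
python3 -m jog '0 0 0 -2 0;0 0 0 0 0;0.35 0 0 0 0;0.35 0 0 0 0;0.35 0 0 0 0' | grep -E 'tcp|force';python3 -m jog '0.35 0 0 20 0;0.35 0 0 50 0;0.6 -30 0 20 6;0.6 -38 10 15 7;0.6 -38 10 0 7' | grep -E 'tcp|rot'; python3 -m jog '0.6 -38 10 0 7;0.6 -36 10 -10 6;0.6 0 12 -20 0;0.6 0 0 0 0;0.6 0 0 0 0' | grep -E 'tcp|rot';python3 cs.py
```

```text
tcp_pos: [0.6279, -0.0989, 0.0669]
wrist_force: [-0.0, -0.3, -0.6]
gripper_force: 0.0
tcp_pos: [0.5217, -0.0788, 0.1733]
ee_rot: [[0.33, -0.944, 0.003], [-0.944, -0.33, 0.0], [0.001, -0.003, -1.0]]
tcp_pos: [0.4488, -0.047, 0.1424]
ee_rot: [[0.531, -0.848, 0.001], [-0.848, -0.531, -0.0], [0.001, -0.001, -1.0]]
t 23.275 tcp [ 0.4488 -0.0471  0.1425] yaw 32.03
red []
amber []
green []
blue []
```

```bash
python3 - <<'E'
from h import *
import pickle
s=cam('scene');o=pickle.load(open('scene0.pkl','rb'))
for c in (o,s):
  for col in('red','amber'):
    for a,ce,b in blobs(c,col,(240,150,400,240),10)[0]: print(col,a,ray(c,*ce,.014).round(3))
E
python3 -m jog '0.6 -2 2 -50 0;0.6 0 0 -35 0;0.6 0 0 0 0' | grep tcp
```

```text
red 167 [0.409 0.017 0.014]
red 53 [ 0.428 -0.063  0.014]
red 73 [ 0.47  -0.035  0.014]
red 122 [ 0.568 -0.041  0.014]
amber 55 [0.471 0.057 0.014]
red 169 [0.41  0.017 0.014]
red 48 [ 0.427 -0.062  0.014]
red 58 [ 0.47  -0.034  0.014]
amber 56 [0.472 0.057 0.014]
tcp_pos: [0.4446, -0.0456, 0.0552]
```

```bash
python3 -m jog '0.6 1 0 -18 0;0.6 0 0 -10 0;0.6 0 0 -2 0;0.6 0 0 0 0;0 0 0 0 0' | grep tcp;python3 -m jog '0 0 0 0 0;0 0 0 0 0;0 0 0 0 0;0 0 0 0 0;0 0 0 0 0'|grep -E 'tcp|width|force';python3 -m jog '0 0 0 0 0;0 0 0 20 0;0 0 0 40 0;0 0 0 40 0;0 0 0 20 0'|grep -E 'tcp|width|force'
```

```text
tcp_pos: [0.4474, -0.0448, 0.0274]
tcp_pos: [0.4466, -0.045, 0.0268]
wrist_force: [-1.2, -0.2, 1.4]
gripper_width: 0.135
gripper_force: 30.0
tcp_pos: [0.4477, -0.0447, 0.1488]
wrist_force: [1.0, 0.5, -2.6]
gripper_width: 0.13
gripper_force: 30.0
```

```bash
python3 -m jog '0 36 -1 0 -6;0 36 -1 0 -7;0 36 -1 0 -7;0 36 -1 0 -7;0 37 -1 0 -6' | grep tcp;python3 -m jog '0 0 0 0 0;0 0 0 0 0' | grep -E 'tcp|rot'
```

```text
tcp_pos: [0.6287, -0.0499, 0.1459]
tcp_pos: [0.6268, -0.0499, 0.1458]
ee_rot: [[-0.017, -1.0, -0.002], [-1.0, 0.017, 0.0], [-0.0, 0.002, -1.0]]
```

```bash
python3 -m jog '0 1 0 -30 0;0 0 0 -25 0;0 0 0 -14 0;0 0 0 -4 0;0 0 0 0 0' | grep -E 'tcp|force';python3 -m jog '0 0 0 -2 0;0 0 0 0 0' | grep -E 'tcp|force'; python3 -m jog '0 0 0 -2 0;0 0 0 0 0;0.35 0 0 0 0;0.35 0 0 0 0;0.35 0 0 0 0' | grep -E 'tcp|force'; python3 -m jog '0.35 0 0 20 0;0.35 0 0 50 0;0.6 -30 20 20 -5;0.6 -38 25 15 -6;0.6 -38 25 0 -6' | grep -E 'tcp|rot'; python3 -m jog '0.6 -38 25 0 -6;0.6 -38 25 -10 -5;0.6 0 0 -20 0;0.6 0 0 0 0;0.6 0 0 0 0' | grep -E 'tcp|rot';python3 cs.py
```

```text
tcp_pos: [0.6292, -0.0499, 0.0745]
wrist_force: [0.6, 0.6, -1.3]
gripper_force: 30.0
tcp_pos: [0.6291, -0.0499, 0.0724]
wrist_force: [0.5, -0.6, -2.1]
gripper_force: 30.0
tcp_pos: [0.6291, -0.0499, 0.07]
wrist_force: [0.4, -0.4, 0.2]
gripper_force: 0.0
tcp_pos: [0.5228, 0.0208, 0.1764]
ee_rot: [[-0.312, -0.95, 0.004], [-0.95, 0.312, 0.001], [-0.002, -0.003, -1.0]]
tcp_pos: [0.4477, 0.0701, 0.1455]
ee_rot: [[-0.484, -0.875, 0.001], [-0.875, 0.484, 0.0], [-0.001, -0.001, -1.0]]
t 29.25 tcp [0.4478 0.0701 0.1455] yaw -28.99
red [array([319.88043478, 232.9673913 ])]
amber []
green []
blue []
```

Run:
```python
from h import *
s=cam('scene')
for col in('red','amber'):
    for a,ce,b in blobs(s,col,(240,150,400,240),10)[0]: print(col,a,ray(s,*ce,.014).round(3))
```

```text
red 168 [0.409 0.017 0.014]
red 34 [ 0.565 -0.027  0.014]
red 14 [ 0.613 -0.015  0.014]
amber 53 [0.471 0.057 0.014]
```

```bash
python3 -m jog '0.6 0 1 -50 0;0.6 0 0 -40 0;0.6 0 0 -22 0;0.6 0 0 -7 0;0.6 0 0 0 0' | grep -E 'tcp|force';python3 -m jog '0 0 0 -2 0;0 0 0 0 0;0 0 0 0 0;0 0 0 0 0;0 0 0 0 0'|grep -E 'tcp|width|force';python3 -m jog '0 0 0 0 0;0 0 0 20 0;0 0 0 40 0;0 0 0 40 0;0 0 0 20 0'|grep -E 'tcp|width|force'
```

```text
tcp_pos: [0.4475, 0.0711, 0.0261]
wrist_force: [0.1, -0.1, 0.6]
gripper_force: 0.0
tcp_pos: [0.4469, 0.0711, 0.0239]
wrist_force: [-0.5, 1.1, 1.2]
gripper_width: 0.134
gripper_force: 30.0
tcp_pos: [0.4473, 0.0713, 0.1456]
wrist_force: [-0.4, -0.7, -1.9]
gripper_width: 0.139
gripper_force: 30.0
```

```bash
python3 -m jog '0 36 -14 0 5;0 36 -14 0 6;0 36 -15 0 6;0 37 -15 0 6;0 37 -14 0 5' | grep tcp;python3 -m jog '0 0 0 0 0;0 0 0 0 0' | grep -E 'tcp|rot'
```

```text
tcp_pos: [0.6294, -0.0016, 0.1428]
tcp_pos: [0.6277, -0.001, 0.1426]
ee_rot: [[-0.018, -1.0, -0.003], [-1.0, 0.018, -0.0], [0.0, 0.003, -1.0]]
```

```bash
python3 -m jog '0 1 0 -30 0;0 0 0 -25 0;0 0 0 -14 0;0 0 0 -4 0;0 0 0 0 0' | grep -E 'tcp|force';python3 -m jog '0 0 0 -2 0;0 0 0 0 0' | grep -E 'tcp|force'; python3 -m jog '0 0 0 -2 0;0 0 0 0 0;0.35 0 0 0 0;0.35 0 0 0 0;0.35 0 0 0 0' | grep -E 'tcp|force'; python3 -m jog '0.35 0 0 20 0;0.35 0 0 50 0;0.6 -20 40 50 0;0.6 -20 40 50 0;0.6 -20 40 40 0' | grep -E 'tcp|rot';python3 -m jog '0.6 0 0 10 0;0.6 0 0 0 0;0.6 0 0 0 0;0.6 0 0 0 0' | grep -E 'tcp|rot'
python3 - <<'E'
from h import *
import pickle
c=cam('wrist');save(c,'w3.png');pickle.dump(c,open('w3.pkl','wb'))
E
```

```text
tcp_pos: [0.6301, -0.0007, 0.0714]
wrist_force: [0.5, -0.3, -0.6]
gripper_force: 30.0
tcp_pos: [0.6301, -0.0009, 0.0694]
wrist_force: [0.0, 0.0, -1.2]
gripper_force: 30.0
tcp_pos: [0.6301, -0.0009, 0.0671]
wrist_force: [-0.1, -0.7, -0.2]
gripper_force: 0.0
tcp_pos: [0.5722, 0.1145, 0.2722]
ee_rot: [[-0.017, -1.0, 0.002], [-1.0, 0.017, 0.001], [-0.001, -0.002, -1.0]]
tcp_pos: [0.5724, 0.1126, 0.2782]
ee_rot: [[-0.018, -1.0, -0.003], [-1.0, 0.018, -0.001], [0.001, 0.003, -1.0]]
```

View pics/w3.png

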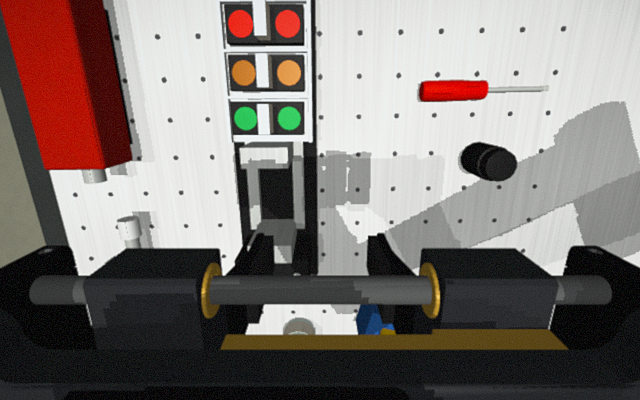

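Red, amber and green lie in bays 2-4, at rows 22, 72 and 118. Blue is out of frame, so I check all four in the top view at z = 0.056.

Run:
```python
from h import *
for n in('top','scene'):
  c=cam(n)
  for col in('red','amber','green','blue'):
    print(n,col,[(int(a),ray(c,*ce,.056).round(3)) for a,ce,b in blobs(c,col,(240,130,390,200) if n=='top' else (280,170,420,270),15)[0]])
print(r.sense()['time_s'])
```

```text
top red [(81, array([ 0.656, -0.049,  0.056])), (83, array([ 0.635, -0.147,  0.056])), (88, array([ 0.606, -0.048,  0.056]))]
top amber [(67, array([ 0.657, -0.001,  0.056])), (78, array([0.607, 0.001, 0.056]))]
top green [(65, array([0.659, 0.048, 0.056])), (75, array([0.609, 0.049, 0.056]))]
top blue [(80, array([ 0.657, -0.102,  0.056])), (93, array([ 0.606, -0.101,  0.056]))]
scene red [(167, array([ 0.453, -0.013,  0.056])), (36, array([ 0.602, -0.055,  0.056])), (288, array([ 0.619, -0.139,  0.056])), (99, array([ 0.656, -0.052,  0.056])), (312, array([0.821, 0.042, 0.056]))]
scene amber [(25, array([ 0.602, -0.005,  0.056])), (76, array([ 0.656, -0.003,  0.056]))]
scene green [(20, array([0.603, 0.045, 0.056])), (77, array([0.659, 0.046, 0.056]))]
scene blue [(97, array([0.546, 0.277, 0.056])), (99, array([ 0.656, -0.104,  0.056]))]
34.825
```

```bash
python3 -m jog '0.6 11 -50 0 0;0.6 11 -52 -10 0;0.6 11 -53 -20 0;0.6 11 -53 -20 0;0.6 10 -52 -20 0' | grep tcp; python3 -m jog '0.6 0 0 -20 0;0.6 0 0 0 0;0.6 0 0 0 0' | grep -E 'tcp|rot'
```

```text
tcp_pos: [0.6268, -0.1484, 0.2091]
tcp_pos: [0.6272, -0.1462, 0.1908]
ee_rot: [[-0.016, -1.0, 0.001], [-1.0, 0.016, -0.0], [0.0, -0.001, -1.0]]
```

```bash
python3 -m jog '0.6 0 -1 -45 0;0.6 0 0 -40 0;0.6 0 0 -25 0;0.6 0 0 -6 0;0.6 0 0 0 0' | grep -E 'tcp|force'; python3 -m jog '0 0 0 0 0;0 0 0 0 0;0 0 0 0 0;0 0 0 0 0;0 0 0 0 0' | grep -E 'tcp|force|width'; python3 -m jog '0 0 4 0 0;0 0 6 0 0;0 0 10 0 0;0 0 10 0 0;0 1 10 0 0' | grep -E 'tcp|force|width'; python3 -m jog '0 0 10 0 0;0 0 10 0 0;0 0 6 0 0;0 0 4 0 0;0 0 0 0 0' | grep -E 'tcp|force|width'
```

```text
tcp_pos: [0.6276, -0.147, 0.0753]
wrist_force: [-0.5, 0.1, 1.0]
gripper_force: 0.0
tcp_pos: [0.6284, -0.1474, 0.0744]
wrist_force: [5.2, -1.7, -1.3]
gripper_width: 0.204
gripper_force: 30.0
tcp_pos: [0.6289, -0.1086, 0.0743]
wrist_force: [3.4, -6.0, -1.6]
gripper_width: 0.203
gripper_force: 30.0
tcp_pos: [0.6292, -0.0779, 0.0743]
wrist_force: [4.4, -2.8, -2.9]
gripper_width: 0.207
gripper_force: 30.0
```

```bash
python3 -m jog '0 0 4 0 0;0 0 4 0 0;0 0 0 0 0' | grep -E 'tcp|wrist'; python3 -m jog '0 0 3 0 0;0 0 0 0 0' | grep -E 'tcp|wrist';  python3 -m jog '0 0 3 0 0;0 0 0 0 0' | grep -E 'tcp|wrist';python3 -m jog '0 0 2 0 0;0 0 0 0 0' | grep -E 'tcp|wrist'
```

```text
tcp_pos: [0.6293, -0.0701, 0.0743]
wrist_force: [5.7, -3.3, -2.8]
tcp_pos: [0.6294, -0.0674, 0.0743]
wrist_force: [5.4, -4.1, -1.5]
tcp_pos: [0.6294, -0.0673, 0.0744]
wrist_force: [6.2, -13.7, -4.8]
tcp_pos: [0.6293, -0.0672, 0.0743]
wrist_force: [7.3, -21.3, -4.8]
```

```bash
python3 -m jog '0 0 -4 0 0;0 0 0 0 0;0.6 0 0 0 0;0.6 0 0 0 0;0.6 0 0 0 0' | grep -E 'tcp|force|width'; python3 -m jog '0.6 0 0 0 0;0.6 0 0 20 0;0.6 0 0 50 0;0.6 0 0 60 0;0.6 -20 40 40 0' | grep -E 'tcp'; python3 -m jog '0.6 -30 50 20 0;0.6 -30 50 0 0;0.6 -30 50 0 0;0.6 -20 50 0 0;0.6 -20 50 0 0' | grep -E 'tcp'; python3 -m jog '0.6 -10 50 0 0;0.6 0 50 0 0;0.6 0 45 0 0;0.6 0 0 0 0;0.6 0 0 0 0' | grep -E 'tcp'
python3 - <<'E'
from h import *
import pickle
c=cam('wrist');save(c,'w4.png');pickle.dump(c,open('w4.pkl','wb'));print(c['origin'])
for col in('yellow','blue'):
    for a,ce,b in blobs(c,col,(0,0,640,240),60)[0]: print(col,a,ce.round(1),b,ray(c,*ce,.107).round(4))
E
```

```text
tcp_pos: [0.627, -0.0651, 0.0738]
wrist_force: [0.4, 0.3, 0.8]
gripper_width: 0.462
gripper_force: 0.0
tcp_pos: [0.6088, -0.0264, 0.2469]
tcp_pos: [0.4764, 0.2261, 0.2644]
tcp_pos: [0.4672, 0.3692, 0.2637]
[0.46628881 0.2891916  0.41707427]
yellow 1021 [313.4 161.8] [292 145  43  34] [0.4737 0.3444 0.107 ]
yellow 106 [282.6 236.1] [273 230  20  10] [0.5084 0.4232 0.107 ]
blue 2698 [314.2 152.1] [275 121  80  70] [0.4727 0.3347 0.107 ]
```

View pics/w4.png

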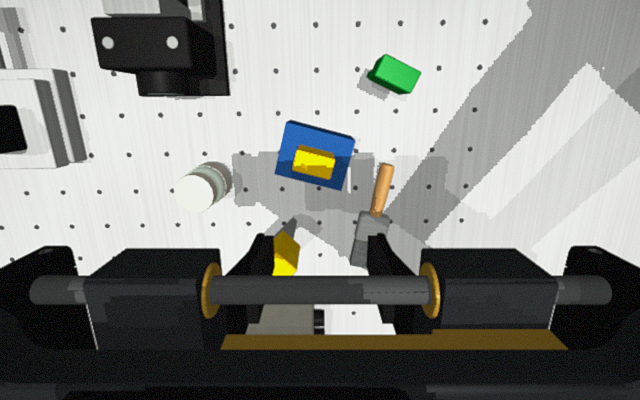

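The gauge handle is at (313,162) in the blue stand, tilted a little. The big look-alike is at (285,255) and the green one at (395,73). Next I measure the handle's top face and the stand.

```bash
cat > st.py <<'E'
from h import *
import pickle,sys
c=pickle.load(open(sys.argv[1],'rb'));hsv=cv2.cvtColor(c['pixels'],cv2.COLOR_RGB2HSV)
Y=(hsv[...,0]>=22)&(hsv[...,0]<35)&(hsv[...,1]>110);Y[:,:270]=0;Y[:130]=0;Y[195:]=0;Y[:,360:]=0
B=(hsv[...,0]>100)&(hsv[...,0]<125)&(hsv[...,1]>110);B[205:]=0
print('V hist yellow',np.percentile(hsv[...,2][Y],[5,25,50,75,95]),'blue',np.percentile(hsv[...,2][B],[5,25,50,75,95]))
def rect(m,z):
    n,l,s,_=cv2.connectedComponentsWithStats(m.astype(np.uint8));i=1+np.argmax(s[1:,4])
    ct=max(cv2.findContours((l==i).astype(np.uint8),cv2.RETR_EXTERNAL,cv2.CHAIN_APPROX_NONE)[0],key=len)
    P=np.array([ray(c,*p[0],z)[:2] for p in cv2.convexHull(ct)],np.float32);R=cv2.minAreaRect(P*1000);return R
print('handle',rect(Y,.107)); Vy=np.median(hsv[...,2][Y])
for t in (150,190,220): print(t,'top',rect(Y&(hsv[...,2]>t),.107))
for t in (70,100,130,): print(t,'stand',rect((B|Y)&(hsv[...,2]>t),.062))
E
python3 st.py w4.pkl
python3 - <<'E'
import cv2
a=cv2.imread('pics/w4.png')[110:200,260:370];cv2.imwrite('pics/c4.png',cv2.resize(a,None,fx=6,fy=6,interpolation=cv2.INTER_NEAREST))
E
```

```text
V hist yellow [132. 174. 189. 242. 245.] blue [ 13.  99. 171. 182. 187.]
handle ((473.48382568359375, 344.3624572753906), (26.41366195678711, 39.42452621459961), 73.99352264404297)
150 top ((474.05401611328125, 346.3507995605469), (21.331478118896484, 39.42560958862305), 74.0000228881836)
190 top ((473.5899353027344, 345.23602294921875), (17.915435791015625, 38.90431594848633), 74.8696517944336)
220 top ((473.0094299316406, 340.63275146484375), (15.02187728881836, 39.482547760009766), 87.1821517944336)
70 stand ((473.9573059082031, 345.86712646484375), (61.5992317199707, 78.79789733886719), 74.03855895996094)
100 stand ((474.1389465332031, 346.5933532714844), (59.537879943847656, 78.90536499023438), 74.48892211914062)
130 stand ((472.9454345703125, 342.2244567871094), (50.03313064575195, 78.77275848388672), 74.1509780883789)
```

View pics/c4.png

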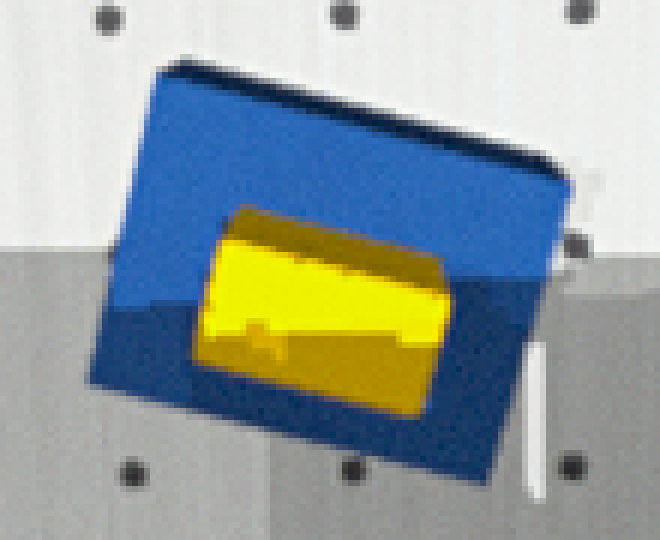

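```bash
python3 -m jog '0.6 32 -27 0 0;0.6 32 -27 0 0;0.6 32 -27 -5 0;0.6 32 -27 -5 0;0.6 0 0 0 0' | grep tcp;  python3 -m jog '0.6 0 0 0 0;0.6 0 0 0 0' | grep -E 'tcp|time'
python3 - <<'E'
from h import *
import pickle
c=cam('wrist');save(c,'w5.png');pickle.dump(c,open('w5.pkl','wb'));print(c['origin'],proj(c,(.6327,.1816,.1)))
u,v=proj(c,(.6327,.1816,.1)).astype(int);x0=max(u-65,0);y0=max(v-45,0)
cv2.imwrite('pics/c5.png',cv2.resize(c['pixels'][y0:y0+90,x0:x0+130,::-1],None,fx=6,fy=6,interpolation=cv2.INTER_NEAREST));print(x0,y0)
g=cv2.cvtColor(c['pixels'],cv2.COLOR_RGB2GRAY).astype(int)
for w in(u-8,u,u+8): print(w,[(i,int(g[i,w]),int(g[i+1,w]),float(ray(c,w,i+.5,.1)[1].round(4))) for i in range(v-35,v+35) if abs(g[i+1,w]-g[i,w])>22])
E
```

```text
tcp_pos: [0.5969, 0.258, 0.2533]
time_s: 42.88
tcp_pos: [0.595, 0.2619, 0.2546]
[0.59390871 0.18172521 0.40791035] [278.73212438 103.53626537]
213 58
270 [(68, 26, 113, 0.1512), (69, 113, 222, 0.152), (98, 246, 169, 0.177), (99, 169, 46, 0.1779), (100, 46, 7, 0.1788), (108, 40, 89, 0.1859), (109, 89, 221, 0.1868), (133, 240, 163, 0.2089), (134, 163, 52, 0.2098)]
278 [(68, 18, 68, 0.1513), (69, 68, 166, 0.1521), (70, 166, 235, 0.153), (98, 250, 180, 0.1771), (99, 180, 52, 0.178), (100, 52, 8, 0.1789), (108, 45, 93, 0.186), (109, 93, 225, 0.1869), (133, 215, 123, 0.209), (134, 123, 41, 0.21)]
286 [(68, 13, 59, 0.1514), (69, 59, 161, 0.1523), (70, 161, 233, 0.1531), (98, 233, 146, 0.1773), (99, 146, 43, 0.1781), (100, 43, 13, 0.179), (108, 54, 93, 0.1862), (109, 93, 227, 0.1871), (133, 224, 126, 0.2091), (134, 126, 40, 0.2101)]
```

View pics/c5.png

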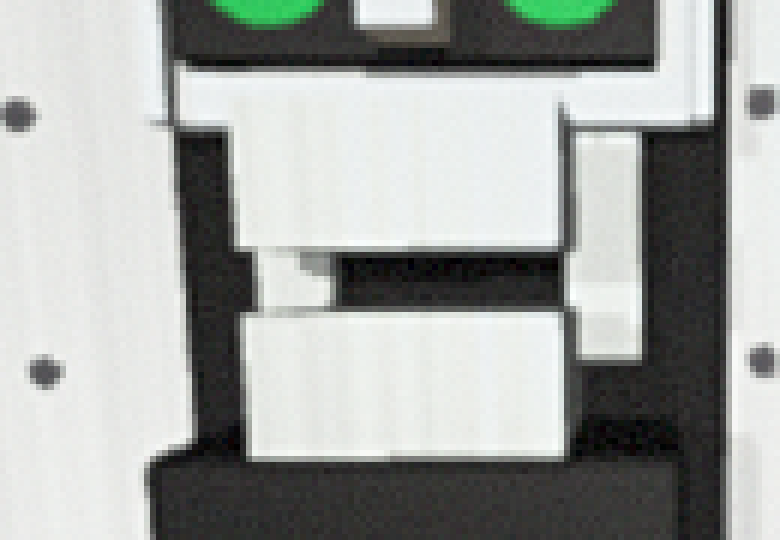

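Run:
```python
from h import *
import pickle
a=pickle.load(open('w2.pkl','rb'));b=pickle.load(open('w4.pkl','rb'))
print(tri(a,(249,246),b,(109,42)),tri(a,(284,246),b,(172,42)))
s=pickle.load(open('scene0.pkl','rb'));t=pickle.load(open('top0.pkl','rb'))
print('big yellow',tri(s,(428,128),t,(156,195)))
```

```text
[0.65574765 0.23086961 0.09786117] [0.60303245 0.23213264 0.09321444]
big yellow [0.5210023  0.45683842 0.12830408]
```

```bash
python3 -m jog '0.65 -30 21 -20 -5;0.65 -30 21 -20 -5;0.65 -30 21 -20 -5;0.65 -31 21 -20 0;0.65 0 0 -10 0' | grep tcp;  python3 -m jog '0.65 0 0 0 0;0.65 0 0 0 0' >/dev/null; python3 cs.py|head -1
```

```text
tcp_pos: [0.4721, 0.347, 0.1635]
t 43.85 tcp [0.4756 0.3456 0.1648] yaw -16.01
```

```bash
python3 -m jog '0.65 -1 1 -35 0;0.65 0 0 -30 0;0.65 0 0 -15 0;0.65 0 0 -6 0;0.65 0 0 0 0' | grep -E 'tcp|force';  python3 -m jog '0 0 0 0 0;0 0 0 0 0;0 0 0 0 0;0 0 0 0 0' | grep -E 'tcp|force|width'
```

```text
tcp_pos: [0.4742, 0.3468, 0.0785]
wrist_force: [0.2, -0.4, 0.8]
gripper_force: 0.0
tcp_pos: [0.4738, 0.347, 0.0787]
wrist_force: [-0.7, 0.3, 4.1]
gripper_width: 0.457
gripper_force: 30.0
```

```bash
python3 -m jog '0 0 0 0 0;0 0 0 15 0;0 0 0 25 0;0 0 0 30 0;0 0 0 40 0' | grep -E 'tcp|force';  python3 -m jog '0 0 0 20 0;0 0 0 0 0' | grep -E 'tcp|force|width'; python3 -m jog '0 25 -30 0 3;0 35 -35 0 4;0 35 -35 0 4;0 35 -35 0 4;0 26 -28 0 0' | grep -E 'tcp'; python3 -m jog '0 0 0 0 0;0 0 0 0 0' | grep -E 'tcp|rot'
```

```text
tcp_pos: [0.4729, 0.3458, 0.1881]
wrist_force: [0.8, -0.0, -0.2]
gripper_force: 30.0
tcp_pos: [0.4741, 0.3471, 0.2099]
wrist_force: [-0.2, -0.6, -1.5]
gripper_width: 0.454
gripper_force: 30.0
tcp_pos: [0.6299, 0.1817, 0.2056]
tcp_pos: [0.6287, 0.1834, 0.2063]
ee_rot: [[-0.017, -1.0, -0.003], [-1.0, 0.017, -0.001], [0.001, 0.003, -1.0]]
```

```bash
python3 -m jog '0 2 -1 -15 0;0 0 0 -13 0;0 0 0 0 0' | grep -E 'tcp|wrist';python3 -m jog '0 0 0 0 0' | grep -E 'tcp|wrist'
python3 - <<'E'
from h import *
c=cam('scene');save(c,'s6.png');u,v=proj(c,(.632,.182,.12)).astype(int);print(u,v)
cv2.imwrite('pics/c6.png',cv2.resize(c['pixels'][v-50:v+50,u-60:u+60,::-1],None,fx=6,fy=6,interpolation=cv2.INTER_CUBIC))
E
```

```text
tcp_pos: [0.6302, 0.1827, 0.1776]
wrist_force: [-0.3, -0.7, -1.1]
tcp_pos: [0.6317, 0.1829, 0.18]
wrist_force: [0.2, -0.3, -1.0]
393 180
```

View pics/c6.png

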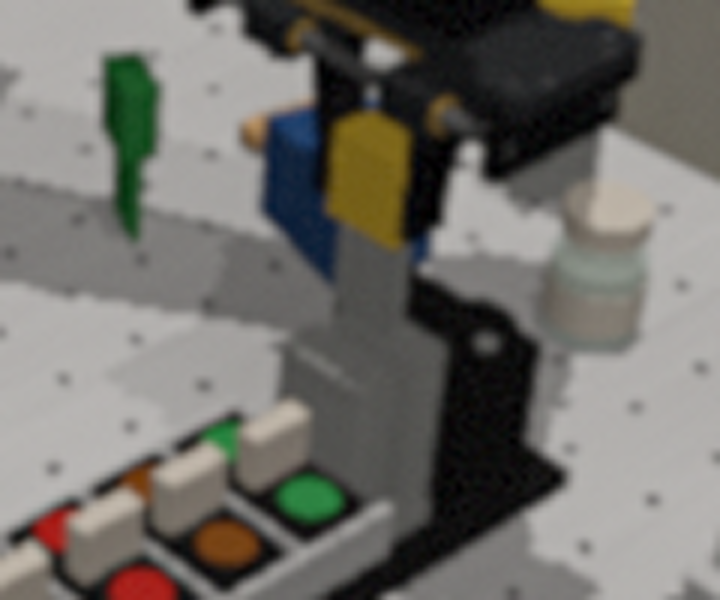

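The blade hangs upright over the gap, with its tip at about (375,320) in the crop. I lower it gently.

```bash
python3 -m jog '0 0 -1 -8 0;0 0 0 -4 0;0 0 0 0 0' | grep -E 'tcp|wrist';python3 -m jog '0 0 0 -5 0;0 0 0 0 0' | grep -E 'tcp|wrist';python3 -m jog '0 0 0 -5 0;0 0 0 0 0' | grep -E 'tcp|wrist'
```

```text
tcp_pos: [0.6313, 0.1814, 0.1673]
wrist_force: [1.2, -0.1, -1.7]
tcp_pos: [0.6313, 0.1815, 0.1624]
wrist_force: [0.1, 0.5, -0.9]
tcp_pos: [0.6313, 0.1815, 0.1574]
wrist_force: [0.3, -0.8, -1.4]
```

```bash
python3 -m jog '0 0 0 -9 0;0 0 0 -9 0;0 0 0 -9 0;0 0 0 -6 0;0 0 0 0 0' | grep -E 'tcp|wrist';python3 -m jog '0 0 0 -4 0;0 0 0 0 0' | grep -E 'tcp|wrist';python3 -m jog '0 0 0 -3 0;0 0 0 0 0' | grep -E 'tcp|wrist'
```

```text
tcp_pos: [0.6313, 0.1814, 0.1241]
wrist_force: [-0.3, -1.1, -2.1]
tcp_pos: [0.6315, 0.1816, 0.1208]
wrist_force: [0.4, 0.1, -1.1]
tcp_pos: [0.6314, 0.1816, 0.1177]
wrist_force: [-0.0, -0.1, -2.2]
```

```bash
python3 -m jog '0 0 0 -1 0;0 0 0 0 0' | grep -E 'tcp|wrist';python3 -m jog '0 0 0 -1 0;0 0 0 0 0' | grep -E 'tcp|wrist';python3 -m jog '0 0 0 -1 0;0 0 0 0 0' | grep -E 'tcp|wrist'
```

```text
tcp_pos: [0.6316, 0.1816, 0.1169]
wrist_force: [-0.4, -0.9, -1.5]
tcp_pos: [0.6317, 0.1816, 0.1167]
wrist_force: [-1.2, 0.4, 2.7]
tcp_pos: [0.6317, 0.1816, 0.1167]
wrist_force: [-3.5, 0.4, 6.6]
```

```bash
python3 -m jog '0 0 0 0 0;0 0 0 0 0;0 0 0 0 0;0 0 0 0 0' | grep -E 'tcp|wrist';python3 -m jog '0 0 0 10 0;0 0 0 20 0;0 0 0 25 0;0 0 0 25 0;0 0 0 15 0' | grep -E 'tcp|wrist';python3 -m jog '0 -26 28 0 -3;0 -35 35 0 -4;0 -35 35 0 -4;0 -35 35 0 -4;0 -26 32 0 0' | grep -E 'tcp'; python3 -m jog '0 0 0 0 0;0 0 0 0 0' | grep -E 'tcp|rot|width'; python3 cs.py|head -1
```

```text
tcp_pos: [0.6317, 0.1816, 0.1167]
wrist_force: [-3.2, -1.0, 6.2]
tcp_pos: [0.6321, 0.1818, 0.2114]
wrist_force: [0.9, -0.1, -1.6]
tcp_pos: [0.473, 0.3476, 0.2097]
tcp_pos: [0.4746, 0.3464, 0.2097]
ee_rot: [[-0.275, -0.961, -0.0], [-0.961, 0.275, -0.001], [0.001, 0.0, -1.0]]
gripper_width: 0.457
t 52.075 tcp [0.475  0.346  0.2097] yaw -16.01
```

```bash
python3 -m jog '0 -1 1 -30 0;0 0 0 -25 0;0 0 0 -13 0;0 0 0 0 0;0 0 0 0 0' | grep -E 'tcp|wrist';python3 -m jog '0 0 0 -6 0;0 0 0 0 0' | grep -E 'tcp|wrist';python3 -m jog '0 0 0 -6 0;0 0 0 0 0' | grep -E 'tcp|wrist'
```

```text
tcp_pos: [0.4745, 0.3479, 0.143]
wrist_force: [-0.5, -0.7, -1.5]
tcp_pos: [0.4734, 0.3475, 0.1359]
wrist_force: [-0.5, 0.6, -1.6]
tcp_pos: [0.4733, 0.3473, 0.1294]
wrist_force: [-0.1, -0.4, -1.2]
```

```bash
python3 -m jog '0 0 0 -6 0;0 0 0 0 0' | grep -E 'tcp|wrist';python3 -m jog '0 0 0 -10 0;0 0 0 -10 0;0 0 0 -10 0;0 0 0 -8 0;0 0 0 0 0' | grep -E 'tcp|wrist';python3 -m jog '0 0 0 -4 0;0 0 0 0 0' | grep -E 'tcp|wrist'
```

```text
tcp_pos: [0.4733, 0.3473, 0.1232]
wrist_force: [-0.5, 0.2, -2.0]
tcp_pos: [0.4733, 0.3472, 0.085]
wrist_force: [-0.5, 0.3, -1.1]
tcp_pos: [0.4736, 0.3476, 0.0819]
wrist_force: [-1.0, 0.3, -1.2]
```

```bash
python3 -m jog '0 0 0 -2 0;0 0 0 0 0' | grep -E 'tcp|wrist';python3 -m jog '0 0 0 -1 0;0 0 0 0 0' | grep -E 'tcp|wrist';python3 -m jog '0 0 0 -1 0;0 0 0 0 0' | grep -E 'tcp|wrist';python3 -m jog '0 0 0 -1 0;0 0 0 0 0' | grep -E 'tcp|wrist'
```

```text
tcp_pos: [0.4736, 0.3476, 0.08]
wrist_force: [-0.5, -0.5, -1.2]
tcp_pos: [0.4736, 0.3476, 0.0789]
wrist_force: [0.5, 0.0, -1.9]
tcp_pos: [0.4737, 0.3477, 0.0787]
wrist_force: [-1.1, -1.9, 3.9]
tcp_pos: [0.4737, 0.3477, 0.0787]
wrist_force: [-3.2, -1.4, 9.0]
```

Seated. I release, retreat upwards, and check everything.

```bash
python3 -m jog '0 0 0 1 0;0.65 0 0 0 0;0.65 0 0 0 0;0.65 0 0 0 0;0.65 0 0 0 0' | grep -E 'tcp|width';python3 -m jog '0.65 0 0 15 0;0.65 0 0 40 0;0.65 0 0 50 0;0.65 0 0 50 0;0.65 0 20 30 0' | grep -E 'tcp|wrist';python3 -m jog '0.65 0 0 0 0;0.65 0 0 0 0;0.65 0 0 0 0' | grep -E 'tcp|wrist'
python3 - <<'E'
from h import *
import pickle
c=cam('wrist');save(c,'w7.png');pickle.dump(c,open('w7.pkl','wb'))
t=cam('top');save(t,'t7.png');s=cam('scene');save(s,'s7.png')
for n,k in(('top',t),('scene',s)):
  for col in('red','amber','green','blue'):
    print(n,col,[(int(a),ray(k,*ce,.056).round(3)) for a,ce,b in blobs(k,col,(230,130,390,200) if n=='top' else (280,150,440,270),15)[0]])
print(r.sense()['time_s'])
E
python3 st.py w7.pkl|grep -E 'V|^150|^100'
```

```text
tcp_pos: [0.4736, 0.3476, 0.0777]
gripper_width: 0.647
tcp_pos: [0.4743, 0.3674, 0.268]
wrist_force: [0.3, 0.6, -0.5]
tcp_pos: [0.4731, 0.3668, 0.2617]
wrist_force: [-0.9, 0.4, -0.0]
top red [(77, array([0.657, 0.031, 0.056])), (100, array([ 0.637, -0.067,  0.056])), (94, array([0.606, 0.031, 0.056]))]
top amber [(64, array([0.658, 0.079, 0.056])), (84, array([0.607, 0.08 , 0.056]))]
top green [(65, array([0.66 , 0.128, 0.056])), (76, array([0.61 , 0.129, 0.056]))]
top blue [(78, array([ 0.658, -0.022,  0.056])), (88, array([ 0.608, -0.021,  0.056]))]
scene red [(167, array([ 0.453, -0.013,  0.056])), (34, array([0.603, 0.025, 0.056])), (269, array([ 0.62 , -0.058,  0.056])), (88, array([0.657, 0.028, 0.056])), (724, array([0.833, 0.067, 0.056]))]
scene amber [(22, array([0.602, 0.076, 0.056])), (69, array([0.658, 0.076, 0.056]))]
scene green [(64, array([0.41 , 0.25 , 0.056])), (17, array([0.604, 0.127, 0.056])), (72, array([0.659, 0.125, 0.056]))]
scene blue [(524, array([0.509, 0.308, 0.056])), (88, array([ 0.657, -0.024,  0.056]))]
57.1
V hist yellow [132. 173. 192. 239. 243.] blue [ 16. 100. 162. 181. 186.]
150 top ((473.7190246582031, 347.3929748535156), (21.061965942382812, 38.772891998291016), 73.8984603881836)
100 stand ((473.96185302734375, 346.9555358886719), (59.76239013671875, 79.00550842285156), 74.80024719238281)
```

View pics/s7.png

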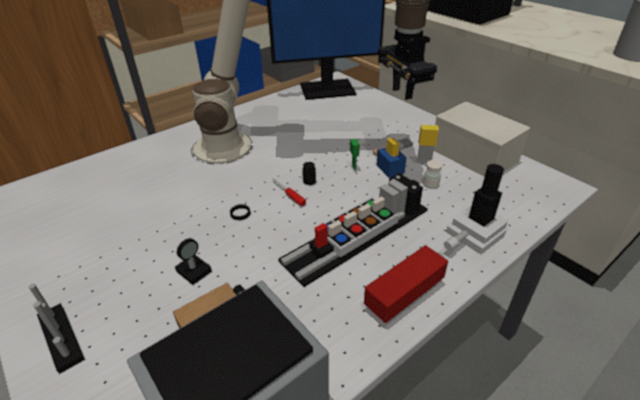

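The picture shows four cassettes flat in the tray (around (360,225)), the carriage home, the blade seated at (392,148) and the bystanders where they were.

```bash
python3 -c "
from station import r
print(r.finish_job())"
```

```text
the job is handed in; nothing more can be done
None
```

The job is handed in, with no verdict returned: by the last measurements all four cassettes lie flat in the tray, the carriage is home (about 80 mm of travel, to the stop), the jaw gap was checked down to the blade's shoulders, and the blade is back in its stand, fully home.

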